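# Walk a stuck tube saddle off its spring dowels

## Robot

A 6-joint arm with a two-finger parallel gripper is mounted at the origin on a cart in front of the work surface, level with it; the furniture and walls round the work are solid. World frame = base frame: x ahead of the robot, y to its left, z up, the work surface at z = 0. Lengths are in m, angles in degrees, forces in N, time in s.
With the tool pointing down it reaches from about 0.35 to 0.775 m from the base axis. Payload 7.3 kg.
Tool frame: the origin (TCP) lies on the centre line of the jaws, within the pads' length; the fingertips stand 22 mm ahead of it and the grasp point (between the pads) lies 3 mm ahead of it; z points along the fingers, y is the line along which they close (so a half turn about z gives the same grasp; the last joint's range is limited). The gripper opens to 92 mm and grips with 3 to 60 N. Pads are 19 mm wide; open, the fingers measure 130 mm over their backs; the gripper's body (75 mm by 190 mm) begins 47 mm behind the grasp point.
Start: joints at [58.442, 19.595, 87.324, -0, 73.075, -8.365], TCP at [0.207, 0.483, 0.249] pointing down, gripper open.
Joint ranges: [-145.02, 145.02], [-44.19, 115.74], [2.07, 154.8], [-57.11, 237.11], [16.16, 152.29], [-177.93, 177.93]. Speed limits (degrees/s): [147.25, 147.25, 180, 180, 180, 180].

## Interface

Orientations are given as a 3x3 rotation matrix whose columns are the frame's x, y, z axes.
In Python, from station import manip gives the robot as it stands.
- The arm moves only by the tool send_rows, never from a script. Its arguments are lists of equal length, an entry for each row: "delta_pos": the shift along the world's x, y, z in normalised numbers (1 is 800 mm), a list of three; "angular": the turn, a rotation vector about the world's x, y, z in shares of 120 degrees (1.0 is 120 degrees), a list of three. A call has 1 to 8 rows; each row is the pose to reach, as a shift and turn from the pose commanded when the call began; what a row does not reach only later rows make up. A row lasts 1/8 s, in which the tool goes at most 62.5 mm and 10.7 degrees, less where a joint would pass 70% of its speed; a pose out of reach is approached as far as the arm can. A call with a gripper value outside its range is refused whole. "jaw" is the closure, from 0 (fully open) to 1 (shut), set as the call begins (left out, the last holds). The fingers move at their own pace and stop on an object; "force" is the grip in N (left out, the last holds). Time passes only in rows, so rows that repeat a pose let the fingers close. It gives the time, the measured TCP pose, the force, the opening and the grip force at its end, in the units of the state.
- manip.state(): the state, without advancing time (a new reading comes with each control period).
- manip.grab_frame(name): name is "scene" or "side" or "wrist"; returns a dict with "pixels" (384x512x3 uint8, red, green, blue), "vfov" (degrees; the focal length in pixels is half the picture's height over the tangent of half this angle, whatever the lens; pixels are square), "cx", "cy" (the principal point, pixels), "R" (3x3) and "t" (3): a world point X has camera coordinates R X + t. Camera axes: x right, y down, z forward; pixel columns grow to the right and rows downward; lengths in m; the calibration is good to about 2 mm. A picture is of the moment at which its call begins. There is no depth.
- manip.close_job(): hands the job in; it is judged then, once.
Trained networks look in the newest picture that a camera, given by its name, has taken for a name from the list of things; names that differ only in an ending like _2 or _b are one class to them, and where a whole thing is asked for, a point or a joint stands for the part that bears it (a point fixed in the world has none). Each returns a list of dicts, best first, with "conf" (0 to 1); they miss things now and then, are a little off and sometimes report something else, mostly with a low value. They report only what shows in the picture. A call takes as long as a camera call.
- manip.boxes_of(camera, label): "box" ([left, top, right, bottom] in pixels, round what is visible of it).
- manip.silhouettes(camera, label): "region" (384x512 bool, what is visible of it) and "box" ([left, top, right, bottom] in pixels, round what is visible of it).
- manip.tip_of(camera, label): "centre" ([row, column] in pixels: a listed point, or the origin of a listed thing).
The state is a dict: "time": time; "joint_pos": joint angles; "joint_vel": joint speeds; "joint_torque": joint torques, N m; "tcp_pos": TCP position; "orientation": TCP orientation; "wrist_force": force on the tool from outside, world axes, zero at the start; "wrist_torque": the same for the moment, N m; "opening": finger opening in m; "grip_force": force on a finger pad.
Only numpy, scipy, OpenCV 4.12 (cv2) and the standard library are available. Lean on these libraries where they do the work, as an engineer would, in place of code of your own. Each camera call takes 0.05 s, during which the arm holds its last target. There are 200 camera calls.

## Task

On the jig plate, the tube saddle that stands on two spring dowels is stuck; the other saddle is screwed down. Rock it end over end, first one end up and then the other, until it walks off the dowels, and finish holding it in the gripper, level and just clear of the dowel tips (a finger's breadth) straight above its seat, so that the dowels can be wiped. The plate lies loose on the bench and a straight pull would bring it up too: keep the plate flat and where it is, and leave the things around alone.

Things in the scene. Friction and masses are not known exactly. Their poses are not given: they have to be found in the camera images.
- jig: Steel jig plate 160 (x) x 200 (y) x 6 mm with rows of tapped holes, loose on the bench, 1.6 kg (13 N up at the stuck saddle tip it). Origin: centre of its underside, z up; its -x side faces the robot, turned up to 0.45 rad. The other wooden saddle is screwed to it at x = +57 mm, y = 0: foot 34 x 92 x 12 mm with a screw head at each end, top 72 mm above the plate.
- saddle_block: The stuck tube saddle, the one nearer the robot; wood, 0.14-0.22 kg. Base 36 (x) x 80 (y) x 24 mm, two vertical steel-ringed through holes 12 mm wide at y = +-26 mm with the dowels in them. On it a tongue 18 mm thick (x), 52 mm wide (y), z = 24 to 72 mm, with a half-round seat of 15 mm radius in its top. Origin: centre of the underside; axes as the jig's while seated.
- seat (a point): Point on the plate's top (jig x = -15, y = 0, z = 6 mm; jig axes) where the block's origin is when seated. 26 mm either side of it in y stand the two split steel spring dowels, 12 mm across, 18 mm tall.
- plate_corner (a point): Upper far left corner of the jig plate (jig x = +80, y = +100, z = 6 mm); the plate must be neither shifted nor turned.
- grip (a point): Middle of the saddle block's tongue, 40 mm above its underside. Pinch the tongue here from above, across its 18 mm (block x); bare cheeks reach from 24 to 57 mm above the underside, the fingers may go down to the base's top at 24 mm.
- end_left (a point): Point on the saddle block's underside at its +y end (y = +34 mm, z = 0 in the block; beyond it the edge is bevelled). Each dowel holds its hole by 8 to 10 N of friction, the same all the way until its tip is out: 18 N straight up moves both, one end alone takes about 9 N, or 0.7 Nm about block x.
- end_right (a point): The same point at its -y end (y = -34 mm). Seated, the block can tilt about its x axis by about 0.18 rad either way before the dowels bind in their holes, and more as it rises (one end goes up 10 to 12 mm while the other stays); about other axes hardly at all.
- plywood_bicycle_frame: Fixed upright wooden bicycle frame, an obstacle. Its right foot, 150 mm tall, stands near the bench's front edge, 0.28 m nearer the robot and 0.39 m further right (-y) than its origin; from there a beam climbs back and left (at 0.25 m height 0.21 m nearer and 0.29 m right of the origin, at 0.45 m 0.14 m nearer and 0.19 m right). Pass between it and the robot, with the tool drawn in.
- hex_key: Small black hex key, 26 x 72 x 4 mm, lying loose on the jig plate near its -y edge. Origin: centre of its underside. Bystander.
- wood_block: Plain beech packing block 45 x 90 x 40 mm lying on the bench left of the jig. Origin: centre of its underside. Bystander.
- ball_bearing: Sealed ball bearing, 32 mm across, 9 mm thick, lying on the bench beyond and left of the jig. Origin: centre of its underside. Bystander.

How it is judged (in metres and radians):
On the way, in this order (a step that is already met when the one before it is completed fails the run):
1. the saddle block is rocked: tilted end to end by at least 0.04 rad, either way, while its lower end is still within 5 mm of the plate ((angle between saddle_block's own y axis and vertical below 1.5308 rad or angle between saddle_block's own y axis and vertical above 1.6108 rad) and z of any of end_left, end_right in the frame of seat below 0.005 m), for 0.05 s.
2. the other end has followed: both ends at least 5 mm up, the middle still below the dowel tips (z of each of end_left, end_right in the frame of seat above 0.005 m and z of saddle_block in the frame of seat below 0.018 m), for 0.02 s.
At the end, for the whole second after the job is handed in: The saddle block is held by the fingers alone, at rest, level within 0.15 rad, its underside 3 to 32 mm over the dowel tips (21 to 50 mm over the plate), within 20 mm of straight above its seat, clear of the jig; the jig lies flat, its middle and corner within 20 mm of their start (z of saddle_block in the frame of seat between 0.021 and 0.05 m and horizontal distance between saddle_block and seat below 0.02 m and angle between saddle_block's own z axis and vertical below 0.15 rad and contact force between the fingers and saddle_block above 2 N and contact force between saddle_block and jig below 0.3 N and linear speed of saddle_block below 0.02 m/s and height (world z) of jig below 0.004 m and angle between jig's own z axis and vertical below 0.03 rad and distance of each of jig, plate_corner from where it was at the start of the episode below 0.02 m); the arm keeps its last pose, push and grip.
It fails at once if the jig plate is lifted (over 4 mm), tipped (over 0.04 rad), or dragged or turned (middle or corner shifted over 20 mm) (height (world z) of jig above 0.004 m or angle between jig's own z axis and vertical above 0.04 rad or distance of any of jig, plate_corner from where it was at the start of the episode above 0.02 m).
It fails at once if a bystander is moved more than 40 mm (distance of any of hex_key, wood_block, ball_bearing from where it was at the start of the episode above 0.04 m).
It also fails if it takes over 42 s, if anything falls off the work surface, if the arm or the gripper's body presses on something with over 40 N, if the wrist force passes 120 N, or if a joint passes its speed limit or range.

## Working session

There is one attempt and no reset: what is moved stays moved. The work goes in short steps, Python scripts to look and compute and a tool call to move; the robot and the scene stay as the last step left them, time stands still between calls to the robot, and variables do not carry over. Pictures are saved under pics/ and viewed, at most 10 in all, crops included, and the job is handed in when it is done.

Besides the shell and the picture viewer there is one more tool, called after ">>>" in YAML: its name, and indented under it one key for each argument. send_rows: Moves the arm, as the interface text tells. Its arguments: {"type":"object","properties":{"delta_pos":{"type":"array"},"angular":{"type":"array"},"jaw":{"type":"number"},"force":{"type":"number"}},"required":["delta_pos","angular"]}

```bash
ls; mkdir -p pics; cat > h.py <<'E'
import numpy as np, cv2
from station import manip
def cam(n):
    f=manip.grab_frame(n); f['f']=192/np.tan(np.radians(f['vfov']/2)); f['R']=np.array(f['R']);f['t']=np.array(f['t']); return f
def ray(f,rc):
    r,c=rc; d=f['R'].T@np.array([(c-f['cx'])/f['f'],(r-f['cy'])/f['f'],1]); return -f['R'].T@f['t'], d/np.linalg.norm(d)
def onz(f,rc,z):
    o,d=ray(f,rc); return o+d*(z-o[2])/d[2]
def tri(rs):
    A=np.zeros((3,3));b=np.zeros(3)
    for o,d in rs:
        P=np.eye(3)-np.outer(d,d);A+=P;b+=P@o
    x=np.linalg.solve(A,b); return x,[round(1000*np.linalg.norm((np.eye(3)-np.outer(d,d))@(x-o)),1) for o,d in rs]
def proj(f,X):
    p=f['R']@np.array(X)+f['t']; return [p[1]/p[2]*f['f']+f['cy'],p[0]/p[2]*f['f']+f['cx']]
def save(f,n): cv2.imwrite('pics/'+n,np.ascontiguousarray(f['pixels'][:,:,::-1]))
E
python3 - <<'E'
from h import *
np.set_printoptions(precision=3,suppress=True)
print(manip.state())
F={}
for n in ['scene','side','wrist']:
    F[n]=cam(n); save(F[n],n+'0.png'); print(n,'campos',-F[n]['R'].T@F[n]['t'])
for l in ['saddle_block','grip','jig','seat','plate_corner','end_left','end_right','plywood_bicycle_frame','hex_key']:
    rs=[]
    for n in ['scene','side','wrist']:
        d=manip.tip_of(n,l)
        if d:
            print(l,n,[round(v,1) for v in d[0]['centre']],round(d[0]['conf'],2)); 
            if d[0]['conf']>.4: rs.append(ray(F[n],d[0]['centre']))
    if len(rs)>1: print('   ',*tri(rs))
a=cv2.imread('pics/scene0.png');b=cv2.imread('pics/side0.png')
cv2.imwrite('pics/a.png',cv2.resize(np.hstack([a,b]),(800,300)))
E
```

```text
pics
{'time': 0.0, 'joint_pos': array([58.442, 19.637, 87.379, -0.   , 73.072, -8.365]), 'joint_vel': array([-0.002, -0.037, -0.014, -0.092,  0.071, -0.049]), 'joint_torque': array([ -0.001, -43.125, -24.421,   0.072,   0.056,  -0.   ]), 'tcp_pos': array([0.207, 0.482, 0.248]), 'orientation': array([[-0.919,  0.394, -0.001],
       [ 0.394,  0.919, -0.001],
       [ 0.   , -0.002, -1.   ]]), 'wrist_force': array([-0.347,  0.553, -0.032]), 'wrist_torque': array([ 0.   , -0.035, -0.046]), 'grip_force': 0.0, 'opening': 0.09183317783280735}
scene campos [ 0.112 -0.076  0.642]
side campos [ 0.097 -0.349  0.483]
wrist campos [0.141 0.51  0.384]
saddle_block scene [230.2, 226.1] 0.65
saddle_block side [231.2, 234.6] 0.87
    [ 0.491  0.343 -0.004] [np.float64(1.7), np.float64(1.7)]
grip scene [222.1, 223.2] 0.55
grip side [217.4, 232.2] 0.9
    [0.485 0.343 0.029] [np.float64(3.3), np.float64(3.3)]
jig scene [232.2, 229.0] 0.63
jig side [232.4, 241.8] 0.94
    [ 0.499  0.337 -0.01 ] [np.float64(6.3), np.float64(6.3)]
seat scene [229.3, 228.0] 0.87
seat side [231.0, 232.0] 0.72
    [0.486 0.337 0.003] [np.float64(2.9), np.float64(2.9)]
plate_corner scene [189.7, 241.6] 0.77
plate_corner side [198.4, 260.6] 0.89
    [0.592 0.393 0.02 ] [np.float64(0.3), np.float64(0.3)]
end_left scene [221.3, 218.3] 0.92
end_left side [224.6, 224.2] 0.95
    [0.489 0.373 0.001] [np.float64(3.5), np.float64(3.5)]
end_right scene [240.4, 233.2] 0.66
end_right side [239.9, 233.8] 0.64
    [0.471 0.306 0.004] [np.float64(2.7), np.float64(2.7)]
hex_key scene [242.7, 254.1] 0.52
hex_key side [248.7, 257.8] 0.41
    [ 0.509  0.279 -0.017] [np.float64(3.2), np.float64(3.2)]
```

View pics/a.png

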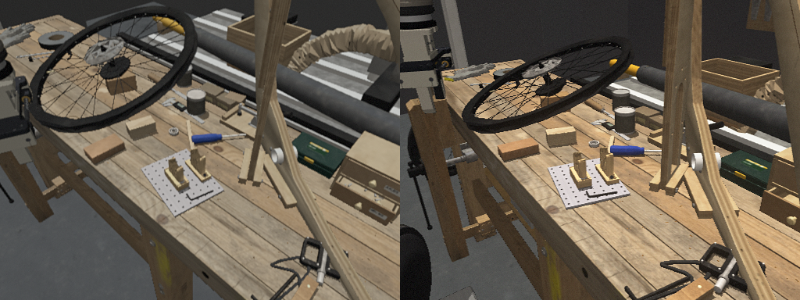

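View pics/wrist0.png

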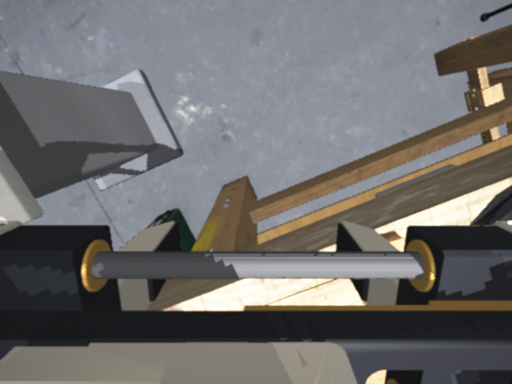

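The scene view shows the jig near (185,178) in the combined picture and the side view shows it near (590,180). The stuck saddle is left of the screwed one and the way there is clear. The wrist view shows only the floor and the gripper, so I'll move over the jig.

The rows are not in the units I measure in: shifts go in shares of 800 mm and turns go in shares of 120 degrees. I convert before sending: 280 mm / 800 = 0.35, 245 mm / 800 = 0.3063, -10.5 degrees / 120 = -0.0875.

>>> send_rows:
  delta_pos:
    - [0.0438,-0.0225,0]
    - [0.0875,-0.045,0]
    - [0.1313,-0.0675,0]
    - [0.175,-0.09,0]
    - [0.2188,-0.1125,0]
    - [0.2625,-0.135,0]
    - [0.3063,-0.1575,0]
    - [0.35,-0.1775,0]
  angular:
    - [0,0,-0.0875]
    - [0,0,-0.175]
    - [0,0,-0.2625]
    - [0,0,-0.35]
    - [0,0,-0.4375]
    - [0,0,-0.525]
    - [0,0,-0.6125]
    - [0,0,-0.7]
  jaw: 0.45
  force: 40

```text
time: 2.5
tcp_pos: [0.4879, 0.3398, 0.2487]
orientation: [[0.302, 0.953, 0.0], [0.953, -0.302, -0.0], [0.0, 0.0, -1.0]]
wrist_force: [-0.3, 0.5, 0.2]
opening: 0.0505
grip_force: 0.0
```

```bash
cat > m.py <<'E'
from h import *
import sys
np.set_printoptions(precision=3,suppress=True)
s=manip.state(); print(s['time'],s['tcp_pos'],s['orientation'],s['opening'])
F={}
for n in ['scene','side','wrist']:
    F[n]=cam(n); save(F[n],n+sys.argv[1]+'.png')
print('wrist cam axes',F['wrist']['R'][2],-F['wrist']['R'].T@F['wrist']['t'])
zz=dict(saddle_block=.006,grip=.046,seat=.006,plate_corner=.006,end_left=.006,end_right=.006,hex_key=.006,jig=0)
for l in zz:
    rs=[]
    for n in ['scene','side','wrist']:
        d=manip.tip_of(n,l)
        if d:
            c=d[0]['centre']; print(l,n,[round(v) for v in c],round(d[0]['conf'],2),onz(F[n],c,zz[l])); 
            if d[0]['conf']>.4: rs.append(ray(F[n],c))
    if len(rs)>1: print('   tri',*tri(rs))
E
python3 m.py 1
```

```text
2.5 [0.488 0.34  0.249] [[ 0.302  0.953  0.   ]
 [ 0.953 -0.302 -0.   ]
 [ 0.     0.    -1.   ]] 0.05046099903369668
wrist cam axes [-0.08  -0.252 -0.965] [0.51  0.406 0.384]
saddle_block scene [231, 227] 0.71 [0.483 0.333 0.006]
saddle_block side [232, 232] 0.86 [0.478 0.328 0.006]
saddle_block wrist [175, 254] 0.91 [0.481 0.332 0.006]
   tri [0.482 0.332 0.005] [np.float64(2.3), np.float64(2.0), np.float64(0.5)]
grip scene [218, 224] 0.9 [0.48  0.338 0.046]
grip side [213, 231] 0.84 [0.481 0.333 0.046]
grip wrist [178, 249] 0.84 [0.478 0.339 0.046]
   tri [0.48  0.338 0.045] [np.float64(1.2), np.float64(3.5), np.float64(2.7)]
seat scene [231, 226] 0.64 [0.482 0.336 0.006]
seat side [231, 230] 0.74 [0.478 0.334 0.006]
seat wrist [173, 251] 0.57 [0.479 0.336 0.006]
   tri [0.48  0.335 0.006] [np.float64(2.3), np.float64(1.7), np.float64(0.7)]
plate_corner scene [191, 241] 0.94 [0.599 0.402 0.006]
plate_corner side [202, 259] 0.65 [0.594 0.405 0.006]
plate_corner wrist [91, 321] 0.92 [0.592 0.407 0.006]
   tri [0.595 0.405 0.005] [np.float64(4.8), np.float64(0.9), np.float64(3.9)]
end
[... 189 characters left out ...]
5), np.float64(1.2), np.float64(1.4)]
end_right scene [245, 232] 0.94 [0.462 0.298 0.006]
end_right side [240, 234] 0.94 [0.466 0.302 0.006]
end_right wrist [202, 252] 0.58 [0.468 0.297 0.006]
   tri [0.465 0.299 0.007] [np.float64(3.1), np.float64(1.7), np.float64(3.2)]
hex_key scene [244, 256] 0.39 [0.499 0.261 0.006]
hex_key side [243, 260] 0.54 [0.502 0.264 0.006]
hex_key wrist [224, 277] 0.46 [0.491 0.256 0.006]
   tri [0.494 0.257 0.012] [np.float64(3.2), np.float64(3.2)]
jig scene [231, 231] 0.75 [0.491 0.331 0.   ]
jig side [231, 241] 0.94 [0.499 0.331 0.   ]
jig wrist [169, 264] 0.7 [0.497 0.335 0.   ]
   tri [ 0.497  0.334 -0.003] [np.float64(3.8), np.float64(4.0), np.float64(0.4)]
```

View pics/wrist1.png

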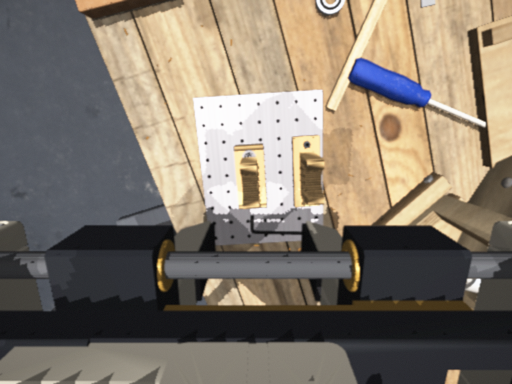

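The wrist view shows the plate with its far-edge corners at (194,98) and (322,90). The stuck saddle is at (250,178) and the screwed one at (308,172). I'll get the yaw from the corners.

```bash
python3 - <<'E'
from h import *
f=cam('wrist')
a=onz(f,(98,194),.006);b=onz(f,(90.5,322),.006);print(a,b,np.degrees(np.arctan2(*(b-a)[[1,0]])),np.linalg.norm(b-a))
c=.5*(a+b); 
m=cv2.inRange(f['pixels'],(150,150,160),(255,255,255)); m[215:]=0;m[:,:180]=0;m[:,335:]=0
y=np.radians(-13)
for deg in (-17.5,-16,-14.5,-13):
    y=np.radians(deg);ex=np.array([np.cos(y),np.sin(y),0]);ey=np.array([-np.sin(y),np.cos(y),0])
    o=c-ey*.1; s=o-ex*.015
    print(deg,o,s, s+ey*.034,s-ey*.034)
im=cv2.resize(f['pixels'][80:260,170:370,::-1],(800,720),interpolation=cv2.INTER_CUBIC)[:600]
cv2.imwrite('pics/crop1.png',im)
for n in ('scene','side'):
  g=cam(n)
  for l in('seat','end_left','end_right','grip','plate_corner'):pass
E
```

```text
[0.43653831 0.44859302 0.006     ] [0.58976277 0.41020395 0.006     ] -14.065432210681411 0.1579603002554127
-17.5 [0.48307996 0.33402679 0.006     ] [0.4687742  0.33853738 0.006     ] [0.4789982  0.37096375 0.006     ] [0.45855021 0.306111   0.006     ]
-16 [0.4855868  0.33327232 0.006     ] [0.47116788 0.33740688 0.006     ] [0.48053955 0.37008977 0.006     ] [0.46179621 0.30472398 0.006     ]
-14.5 [0.48811254 0.33258372 0.006     ] [0.47359032 0.33633942 0.006     ] [0.48210324 0.36925644 0.006     ] [0.4650774 0.3034224 0.006    ]
-13 [0.49065543 0.33196148 0.006     ] [0.47603988 0.33533575 0.006     ] [0.48368822 0.36846433 0.006     ] [0.46839155 0.30220716 0.006     ]
```

View pics/crop1.png

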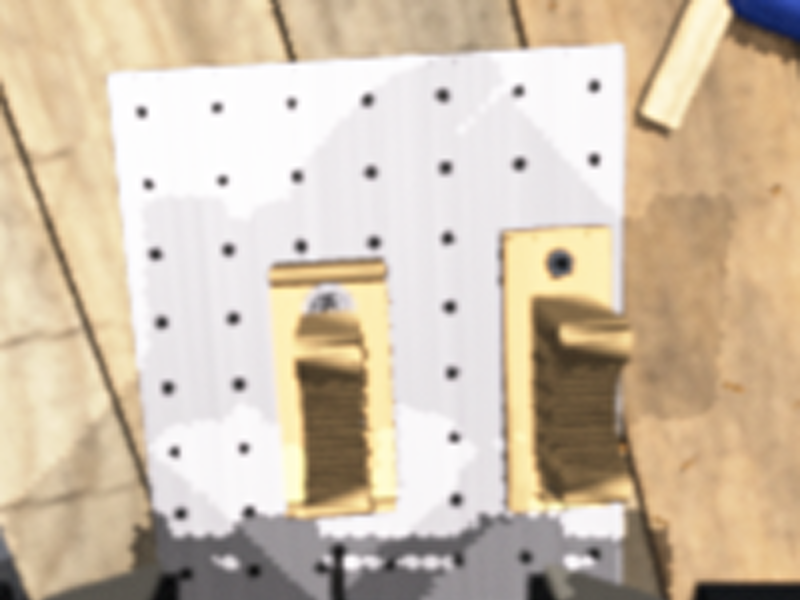

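The crop shows the stuck saddle's left dowel hole at crop (328,300). The tongue's right cheek runs from (365,345) to (372,500), and the hole grid runs from (142,112) to (594,86) and (180,513).

```bash
python3 - <<'E'
from h import *
np.set_printoptions(precision=4,suppress=True)
f=cam('wrist')
P=lambda x,y,z:onz(f,(80+y/4,170+x/4),z)
ang=lambda a,b:np.degrees(np.arctan2(*(b-a)[[1,0]]))
g=[P(*p,.006) for p in((142,112),(594,86),(180,513),(110,73),(622,46),(456,499),(443,96))]
print(g,'rows',ang(g[0],g[1]),'cols',ang(g[2],g[0])-90,ang(g[5],g[6])-90,'edge',ang(g[3],g[4]),np.linalg.norm(g[0]-g[1]),np.linalg.norm(g[2]-g[0]))
print('dowel',P(328,300,.024),P(328,300,.03))
print('base top far L/R',P(272,283,.03),P(388,275,.03),'near',P(290,512,.03),P(398,508,.03))
print('tongue R edge',P(365,345,.078),P(374,500,.078),'L',P(296,345,.078),P(304,500,.078))
E
```

```text
[array([0.4461, 0.4332, 0.006 ]), array([0.5825, 0.399 , 0.006 ]), array([0.4135, 0.3056, 0.006 ]), array([0.4406, 0.447 , 0.006 ]), array([0.5936, 0.4078, 0.006 ]), array([0.5049, 0.2825, 0.006 ]), array([0.537, 0.41 , 0.006])] rows -14.091290367010544 cols -14.303072544422946 -14.128437079923714 edge -14.379751397090745 0.14068418117840495 0.13170203074828057
dowel [0.4849 0.3623 0.024 ] [0.4852 0.3631 0.03  ]
base top far L/R [0.4706 0.3731 0.03  ] [0.5048 0.365  0.03  ] near [0.4532 0.302  0.03  ] [0.4865 0.2931 0.03  ]
tongue R edge [0.4939 0.3549 0.078 ] [0.4836 0.3128 0.078 ] L [0.4764 0.3603 0.078 ] [0.4652 0.3185 0.078 ]
```

Converted, -193 mm / 800 = -0.2413, -175 mm / 800 = -0.2188, 3.4 degrees / 120 = 0.0283.

>>> send_rows:
  delta_pos:
    - [-0.0038,-0.0013,-0.0375]
    - [-0.0075,-0.0025,-0.075]
    - [-0.0113,-0.0038,-0.1125]
    - [-0.0113,-0.0038,-0.15]
    - [-0.0113,-0.0038,-0.1875]
    - [-0.0113,-0.0038,-0.2188]
    - [-0.0113,-0.0038,-0.2413]
    - [-0.0113,-0.0038,-0.2413]
  angular:
    - [0,0,0.0083]
    - [0,0,0.0167]
    - [0,0,0.0283]
    - [0,0,0.0283]
    - [0,0,0.0283]
    - [0,0,0.0283]
    - [0,0,0.0283]
    - [0,0,0.0283]

```text
time: 5.05
tcp_pos: [0.477, 0.3372, 0.0545]
orientation: [[0.238, 0.971, -0.003], [0.971, -0.238, -0.001], [-0.002, -0.002, -1.0]]
wrist_force: [0.8, -0.1, -0.1]
opening: 0.0503
grip_force: 0.0
```

>>> send_rows:
  delta_pos:
    - [0,0,0]
    - [0,0,0]
    - [0,0,0]
    - [0,0,0]
    - [0,0,0]
    - [0,0,0]
  angular:
    - [0,0,0]
    - [0,0,0]
    - [0,0,0]
    - [0,0,0]
    - [0,0,0]
    - [0,0,0]
  jaw: 1.0
  force: 5

```text
time: 5.8
tcp_pos: [0.4791, 0.3375, 0.0565]
orientation: [[0.239, 0.971, 0.003], [0.971, -0.239, 0.001], [0.001, 0.003, -1.0]]
wrist_force: [5.3, -2.7, 2.8]
opening: 0.0182
grip_force: 5.0
```

```bash
python3 - <<'E'
from h import *
s=manip.state();print({k:np.round(s[k],4) for k in('time','tcp_pos','wrist_force','wrist_torque','opening','grip_force')})
f=cam('side');g=cam('scene')
a=f['pixels'][170:270,180:300];b=g['pixels'][170:270,180:300]
cv2.imwrite('pics/c2.png',cv2.resize(np.hstack([a,b])[:,:,::-1],(800,334),interpolation=cv2.INTER_CUBIC))
E
```

```text
{'time': np.float64(5.8), 'tcp_pos': array([0.4791, 0.3375, 0.0565]), 'wrist_force': array([ 5.2694, -2.6569,  2.7768]), 'wrist_torque': array([-0.528 , -0.7936, -0.0464]), 'opening': np.float64(0.0182), 'grip_force': np.float64(5.0046)}
```

View pics/c2.png

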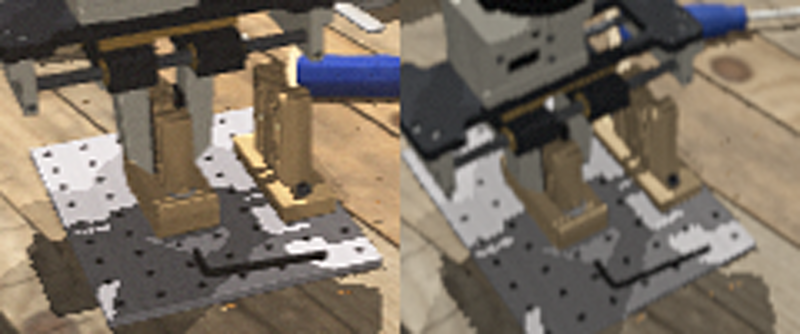

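The crops show both pads on the tongue and the base seated on the plate. The sideways force says the pinch is slightly off centre, so I'll centre it and tighten.

Converted, 1.5 mm / 800 = 0.0019, 1 mm / 800 = 0.0013.

>>> send_rows:
  delta_pos:
    - [0.0013,-0.0004,0]
    - [0.0019,-0.0005,-0.0006]
    - [0.0019,-0.0005,-0.0006]
    - [0.0019,-0.0005,-0.0006]
  angular:
    - [0,0,0]
    - [0,0,0]
    - [0,0,0]
    - [0,0,0]
  force: 10

```text
time: 6.4
tcp_pos: [0.4794, 0.3375, 0.0564]
orientation: [[0.238, 0.971, 0.001], [0.971, -0.238, 0.001], [0.001, 0.001, -1.0]]
wrist_force: [0.5, -1.4, 8.8]
opening: 0.0179
grip_force: 10.0
```

>>> send_rows:
  delta_pos:
    - [0,0,0]
    - [0,0,0]
    - [0,0,0]
    - [0,0,0]
  angular:
    - [0,0,0]
    - [0,0,0]
    - [0,0,0]
    - [0,0,0]
  force: 60

```text
time: 6.9
tcp_pos: [0.4794, 0.3375, 0.0563]
orientation: [[0.238, 0.971, 0.001], [0.971, -0.238, 0.001], [0.001, 0.001, -1.0]]
wrist_force: [0.7, -1.6, 9.1]
opening: 0.0174
grip_force: 60.0
```

Converted, -3.5 mm / 800 = -0.0044, 1.1 mm / 800 = 0.0014, 3.9 degrees / 120 = 0.0325.

>>> send_rows:
  delta_pos:
    - [-0.0003,-0.0011,0.0008]
    - [-0.0006,-0.0022,0.0014]
    - [-0.0008,-0.0033,0.0021]
    - [-0.0011,-0.0044,0.0028]
    - [-0.0011,-0.0044,0.0028]
  angular:
    - [0.0083,-0.0021,0]
    - [0.0163,-0.0042,0]
    - [0.0242,-0.0063,0]
    - [0.0325,-0.0083,0]
    - [0.0325,-0.0083,0]

```text
time: 7.52
tcp_pos: [0.4786, 0.3342, 0.0584]
orientation: [[0.238, 0.971, 0.019], [0.969, -0.239, 0.069], [0.072, 0.001, -0.997]]
wrist_force: [2.6, 0.3, 7.9]
opening: 0.0177
grip_force: 60.0
```

```bash
cat > st.py <<'E'
from h import *
s=manip.state()
R=s['orientation']
y=np.radians(-14.2);ex=np.array([np.cos(y),np.sin(y),0]);ey=np.array([-np.sin(y),np.cos(y),0])
print('t',round(s['time'],2),'tcp',np.round(s['tcp_pos']*1000,1),'tilt(+=left up)',round(float(np.degrees(np.arcsin(-R[:,2]@ey)))*-1,2),'tiltx',round(float(np.degrees(np.arcsin(-R[:,2]@ex))),2),'F jig xyz',np.round([s['wrist_force']@ex,s['wrist_force']@ey,s['wrist_force'][2]],1),'T',np.round([s['wrist_torque']@ex,s['wrist_torque']@ey,s['wrist_torque'][2]],2),round(s['grip_force'],1))
# block (assumed rigid grasp) underside ends, heights above plate
E
cat >> st.py <<'E'
F={n:cam(n) for n in('scene','side','wrist')}
for l in('end_left','end_right','saddle_block','grip','plate_corner'):
    rs=[]
    for n in F:
        d=manip.tip_of(n,l)
        if d and d[0]['conf']>.4: rs.append(ray(F[n],d[0]['centre']))
    if len(rs)>1:
        x,e=tri(rs);print(l,np.round(1000*x,1),[float(v) for v in e])
E
python3 st.py
```

```text
t 7.53 tcp [478.6 334.2  58.4] tilt(+=left up) 4.12 tiltx -0.06 F jig xyz [2.5 0.9 7.9] T [-0.41 -0.03 -0.03] 60.0
end_left [509.3 354.4 -28. ] [34.9, 50.0, 25.5]
end_right [467.2 296.8   5.6] [2.4, 2.4]
saddle_block [480.1 331.    4.5] [2.1, 2.4, 2.6]
grip [488.9 353.3  31. ] [7.9, 7.9]
plate_corner [592.1 407.7  15. ] [1.9, 1.9]
```

Converted, -3.6 mm / 800 = -0.0045, -2.7 mm / 800 = -0.0034, 3.9 degrees / 120 = 0.0325.

>>> send_rows:
  delta_pos:
    - [-0.0003,-0.0011,0.0006]
    - [-0.0006,-0.0023,0.0013]
    - [-0.0009,-0.0034,0.0019]
    - [-0.0011,-0.0045,0.0025]
    - [-0.0011,-0.0045,0.0025]
  angular:
    - [0.0083,-0.0021,0]
    - [0.0163,-0.0042,0]
    - [0.0242,-0.0063,0]
    - [0.0325,-0.0083,0]
    - [0.0325,-0.0083,0]

```text
time: 9.05
tcp_pos: [0.4777, 0.3306, 0.0604]
orientation: [[0.236, 0.971, 0.036], [0.961, -0.239, 0.137], [0.142, 0.002, -0.99]]
wrist_force: [-0.1, 0.1, 7.5]
opening: 0.0173
grip_force: 60.0
```

```bash
python3 st.py; python3 - <<'E'
from h import *
f=cam('side');g=cam('scene')
a=f['pixels'][180:260,200:300];b=g['pixels'][180:260,200:300]
cv2.imwrite('pics/c3.png',cv2.resize(np.hstack([a,b])[:,:,::-1],(800,320),interpolation=cv2.INTER_CUBIC))
E
```

```text
t 9.05 tcp [477.7 330.6  60.4] tilt(+=left up) 8.15 tiltx -0.07 F jig xyz [-0.1  0.1  7.5] T [-0.41 -0.02 -0.05] 60.0
end_left [484.5 367.5  16.9] [2.1, 1.6, 0.6]
end_right [460.6 286.4  22.7] [0.3, 0.3]
saddle_block [480.7 332.7  10.9] [2.2, 5.2, 3.5]
grip [489.5 343.3  39.7] [4.1, 2.2, 3.1]
plate_corner [599.7 407.7   4.4] [4.2, 4.2]
```

View pics/c3.png

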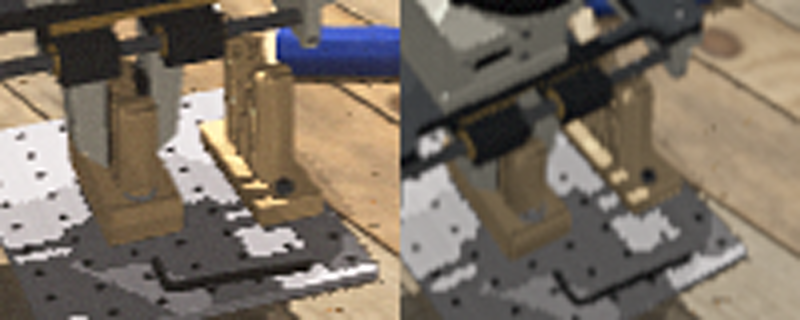

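The crops show the left end raised and the right end still on the plate, with the plate flat. Now I'll bring the right end up, pivoting about the left.

Converted, 3.3 mm / 800 = 0.0041, 2.7 mm / 800 = 0.0034, -4 degrees / 120 = -0.0333.

>>> send_rows:
  delta_pos:
    - [0.0003,0.001,0.0008]
    - [0.0005,0.002,0.0016]
    - [0.0008,0.003,0.0025]
    - [0.001,0.0041,0.0034]
    - [0.001,0.0041,0.0034]
  angular:
    - [-0.0083,0.0021,0]
    - [-0.0167,0.0042,0]
    - [-0.025,0.0063,0]
    - [-0.0333,0.0083,0]
    - [-0.0333,0.0083,0]

```text
time: 10.68
tcp_pos: [0.4781, 0.3337, 0.0617]
orientation: [[0.237, 0.971, 0.017], [0.969, -0.238, 0.066], [0.068, 0.001, -0.998]]
wrist_force: [4.2, 2.7, -6.2]
opening: 0.0176
grip_force: 60.0
```

```bash
python3 st.py
```

```text
t 10.68 tcp [478.1 333.7  61.7] tilt(+=left up) 3.88 tiltx -0.02 F jig xyz [ 3.4  3.7 -6.2] T [ 0.45 -0.68 -0.07] 60.0
end_left [485.4 368.1  13.9] [4.5, 4.0, 1.8]
end_right [487.1 325.  -23.8] [5.8, 7.7, 6.1]
saddle_block [476.3 333.9   7.7] [2.3, 1.0, 1.5]
grip [500.8 356.4  25. ] [1.4, 1.4]
plate_corner [589.6 406.9  12.1] [0.2, 0.2]
```

Converted, 4.2 mm / 800 = 0.0053, 2.4 mm / 800 = 0.003, -4 degrees / 120 = -0.0333.

>>> send_rows:
  delta_pos:
    - [0.0006,0.0015,0.0008]
    - [0.0011,0.0028,0.0015]
    - [0.0015,0.004,0.0023]
    - [0.0019,0.0053,0.003]
    - [0.0019,0.0053,0.003]
  angular:
    - [-0.0083,0.0021,0]
    - [-0.0167,0.0042,0]
    - [-0.025,0.0063,0]
    - [-0.0333,0.0083,0]
    - [-0.0333,0.0083,0]

```text
time: 12.2
tcp_pos: [0.479, 0.3372, 0.064]
orientation: [[0.238, 0.971, -0.002], [0.971, -0.238, -0.006], [-0.006, -0.001, -1.0]]
wrist_force: [1.2, -2.3, -11.6]
opening: 0.0177
grip_force: 60.0
```

```bash
python3 st.py
```

```text
t 12.2 tcp [479.  337.2  64. ] tilt(+=left up) -0.34 tiltx 0.04 F jig xyz [  1.8  -1.9 -11.6] T [-0.56 -0.37 -0.01] 60.0
end_left [486.6 367.1   8.9] [4.5, 4.0, 1.3]
end_right [468.9 298.4  13.6] [1.5, 1.5]
saddle_block [479.3 332.2  10. ] [4.0, 5.0, 1.1]
grip [486.8 346.9  43.1] [2.9, 2.9]
plate_corner [594.2 404.5   8.7] [6.4, 4.3, 2.9]
```

```bash
cat > ov.py <<'E'
from h import *
import sys
def ov(name,hyps):
    y=np.radians(-14.2);ex=np.array([np.cos(y),np.sin(y),0]);ey=np.array([-np.sin(y),np.cos(y),0]);ez=np.array([0,0,1.])
    seat=np.array([.479,.3365,.006]); out=[]
    for n,(r0,c0) in (('side',(195,205)),('scene',(195,200))):
        f=cam(n);S=7
        im=cv2.resize(f['pixels'][r0:r0+60,c0:c0+57,::-1],None,fx=S,fy=S,interpolation=cv2.INTER_CUBIC);raw=im.copy()
        for (th,h),col in zip(hyps,((0,0,255),(255,0,0))):
            t=np.radians(th)
            W=lambda x,yy,z: seat+ex*x/1e3+ey*(yy*np.cos(t)-z*np.sin(t))/1e3+ez*(h+yy*np.sin(t)+z*np.cos(t))/1e3
            Q=lambda *p:tuple(int((v+.5)*S) for v in (np.array(proj(f,W(*p)))-[r0,c0])[::-1])
            for z in(0,24):
                p=[(-18,-40,z),(18,-40,z),(18,40,z),(-18,40,z)]
                for i in range(4): cv2.line(im,Q(*p[i]),Q(*p[(i+1)%4]),col,1)
        out+=[raw,im]
    cv2.imwrite('pics/'+name,cv2.resize(np.vstack([np.hstack(out[:2]),np.hstack(out[2:])]),(570,600)))
ov(sys.argv[1],eval(sys.argv[2]))
E
python3 ov.py o1.png '[(0,7.7),(6,3.7)]'
```

```text
(no output)
```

View pics/o1.png

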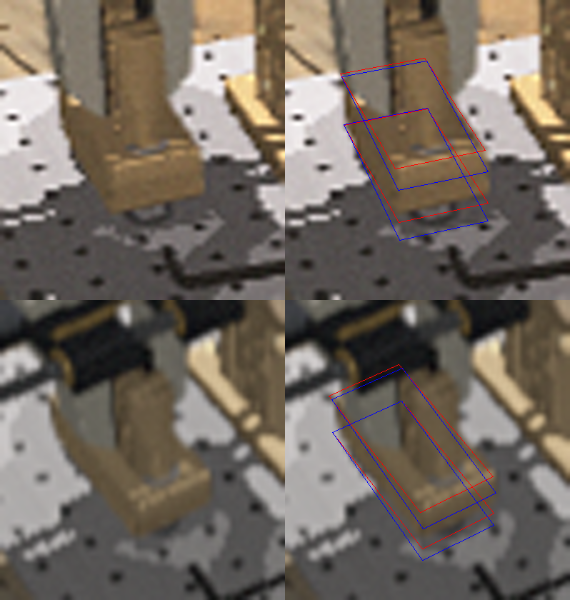

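The pictures show the right dowel under the raised right end, with the plate flat. Next the left end goes up about the right.

Converted, -3.6 mm / 800 = -0.0045, 1.6 mm / 800 = 0.002, 4 degrees / 120 = 0.0333.

>>> send_rows:
  delta_pos:
    - [-0.0003,-0.0011,0.0003]
    - [-0.0006,-0.0023,0.0008]
    - [-0.0009,-0.0034,0.0014]
    - [-0.0011,-0.0045,0.002]
    - [-0.0011,-0.0045,0.002]
  angular:
    - [0.0083,-0.0021,0]
    - [0.0167,-0.0042,0]
    - [0.025,-0.0063,0]
    - [0.0333,-0.0083,0]
    - [0.0333,-0.0083,0]

```text
time: 13.82
tcp_pos: [0.4789, 0.3337, 0.0666]
orientation: [[0.238, 0.971, 0.018], [0.969, -0.239, 0.067], [0.069, 0.001, -0.998]]
wrist_force: [-2.0, -0.5, -10.9]
opening: 0.018
grip_force: 60.0
```

```bash
python3 st.py
```

```text
t 13.82 tcp [478.9 333.7  66.6] tilt(+=left up) 3.96 tiltx -0.06 F jig xyz [ -1.8  -1.  -10.9] T [-0.36  0.54  0.05] 60.0
end_left [484.  369.8  11.8] [5.8, 3.2, 3.0]
end_right [471.3 300.5  12. ] [0.9, 0.9]
saddle_block [482.3 330.3  16.4] [1.6, 4.8, 3.3]
grip [495.4 355.2  43.9] [0.9, 0.9]
plate_corner [565.7 403.4  -7.1] [57.7, 26.0, 32.5]
```

Converted, -3.6 mm / 800 = -0.0045, -1.8 mm / 800 = -0.0023, 4 degrees / 120 = 0.0333.

>>> send_rows:
  delta_pos:
    - [-0.0003,-0.0011,0.0005]
    - [-0.0006,-0.0023,0.0011]
    - [-0.0009,-0.0034,0.0016]
    - [-0.0011,-0.0045,0.0023]
    - [-0.0011,-0.0045,0.0023]
  angular:
    - [0.0083,-0.0021,0]
    - [0.0167,-0.0042,0]
    - [0.025,-0.0063,0]
    - [0.0333,-0.0083,0]
    - [0.0333,-0.0083,0]

```text
time: 15.35
tcp_pos: [0.4781, 0.3304, 0.0684]
orientation: [[0.237, 0.971, 0.036], [0.961, -0.239, 0.137], [0.141, 0.002, -0.99]]
wrist_force: [-3.8, -1.1, -5.5]
opening: 0.0173
grip_force: 60.0
```

```bash
python3 st.py|head -1; python3 ov.py o2.png '[(8,12.5),(4,12.5)]'
```

```text
t 15.35 tcp [478.1 330.4  68.4] tilt(+=left up) 8.12 tiltx -0.06 F jig xyz [-3.4 -2.  -5.5] T [-0.49  0.71  0.1 ] 60.0
```

View pics/o2.png

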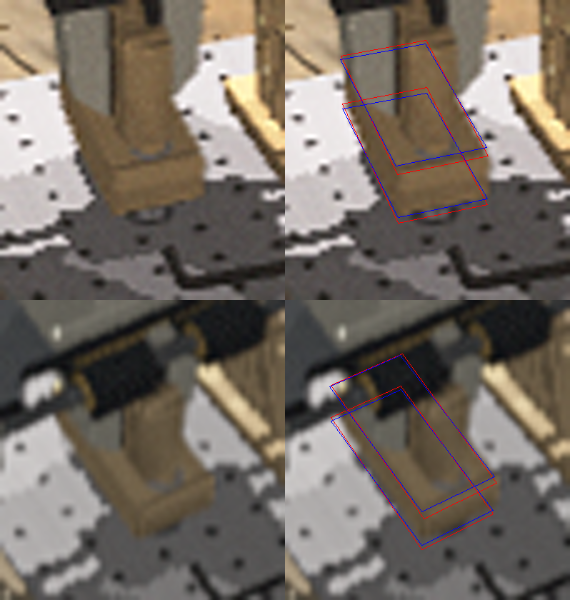

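The overlay fits a tilt of about 8° with the right end still raised and the plate flat. I'll rock back, right end up.

Converted, 3.4 mm / 800 = 0.0043, 2.7 mm / 800 = 0.0034, -4 degrees / 120 = -0.0333.

>>> send_rows:
  delta_pos:
    - [0,0.0011,0.0008]
    - [0.0001,0.0023,0.0016]
    - [0.0003,0.0033,0.0025]
    - [0.0005,0.0043,0.0034]
    - [0.0005,0.0043,0.0034]
  angular:
    - [-0.0083,0.0021,0]
    - [-0.0167,0.0042,0]
    - [-0.025,0.0063,0]
    - [-0.0333,0.0083,0]
    - [-0.0333,0.0083,0]

```text
time: 16.98
tcp_pos: [0.4786, 0.3339, 0.0705]
orientation: [[0.237, 0.971, 0.018], [0.969, -0.238, 0.066], [0.068, 0.002, -0.998]]
wrist_force: [-0.1, -2.2, -4.9]
opening: 0.0175
grip_force: 60.0
```

```bash
python3 st.py|head -1
```

```text
t 16.98 tcp [478.6 333.9  70.5] tilt(+=left up) 3.9 tiltx -0.06 F jig xyz [ 0.4 -2.2 -4.9] T [-0.54 -0.12 -0.06] 60.0
```

Converted, 3.2 mm / 800 = 0.004, 2.4 mm / 800 = 0.003, -4 degrees / 120 = -0.0333.

>>> send_rows:
  delta_pos:
    - [0.0003,0.001,0.0008]
    - [0.0005,0.002,0.0015]
    - [0.0008,0.003,0.0023]
    - [0.001,0.004,0.003]
    - [0.001,0.004,0.003]
  angular:
    - [-0.0083,0.0021,0]
    - [-0.0167,0.0042,0]
    - [-0.025,0.0063,0]
    - [-0.0333,0.0083,0]
    - [-0.0333,0.0083,0]

```text
time: 18.5
tcp_pos: [0.4795, 0.3376, 0.0737]
orientation: [[0.238, 0.971, 0.001], [0.971, -0.238, -0.003], [-0.003, 0.002, -1.0]]
wrist_force: [-0.1, -0.1, -2.3]
opening: 0.0175
grip_force: 60.0
```

```bash
python3 st.py
```

```text
t 18.5 tcp [479.5 337.6  73.7] tilt(+=left up) -0.16 tiltx -0.11 F jig xyz [-0.1 -0.1 -2.3] T [-0.06  0.12  0.02] 60.0
end_left [485.7 368.4  23.5] [5.9, 5.1, 1.8]
end_right [465.6 297.   24.7] [1.0, 1.0]
saddle_block [480.7 334.4  24.4] [2.7, 4.4, 2.5]
grip [489.1 349.7  48.5] [1.4, 1.4]
plate_corner [594.  405.8  12.1] [5.3, 2.9, 3.0]
```

The dowels have let go: only the block's weight remains. I'll lift it to clearance.

Converted, 15 mm / 800 = 0.0188, 13 mm / 800 = 0.0163.

>>> send_rows:
  delta_pos:
    - [0,0,0.0025]
    - [0,0,0.005]
    - [0,0,0.0088]
    - [0,0,0.0125]
    - [0,0,0.0163]
    - [0,0,0.0188]
    - [0,0,0.0188]
    - [0,0,0.0188]
  angular:
    - [0,0,0]
    - [0,0,0]
    - [0,0,0]
    - [0,0,0]
    - [0,0,0]
    - [0,0,0]
    - [0,0,0]
    - [0,0,0]

```text
time: 20.4
tcp_pos: [0.4791, 0.337, 0.088]
orientation: [[0.238, 0.971, -0.0], [0.971, -0.238, -0.004], [-0.003, 0.001, -1.0]]
wrist_force: [-0.5, 0.7, -2.1]
opening: 0.0177
grip_force: 60.0
```

```bash
python3 st.py; python3 ov.py o3.png '[(0,32.4),(-3,32.4)]'
```

```text
t 20.4 tcp [479.1 337.   88. ] tilt(+=left up) -0.2 tiltx -0.05 F jig xyz [-0.7  0.6 -2.1] T [-0.14  0.08  0.03] 60.0
end_left [485.5 367.6  32.2] [0.7, 1.4, 1.3]
end_right [451.8 282.7  53.8] [5.4, 5.4]
saddle_block [478.8 332.4  35.4] [2.0, 2.2, 0.2]
grip [483.6 343.4  71.6] [0.9, 0.9]
plate_corner [596.7 406.8  11.3] [5.7, 1.8, 4.0]
```

View pics/o3.png

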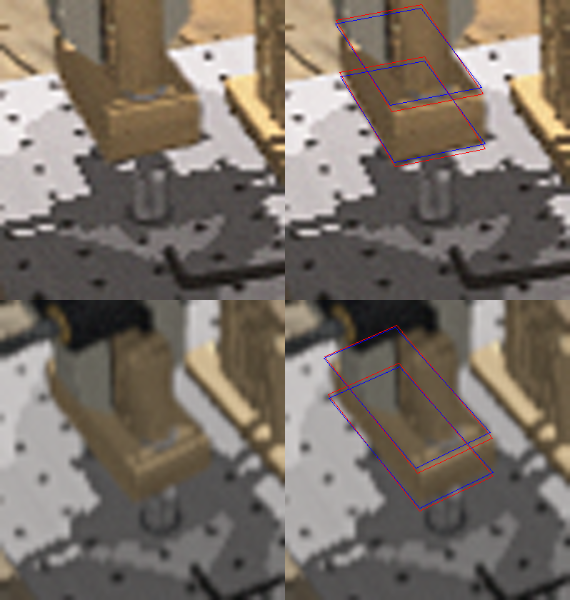

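The block hangs level about 32 mm above the plate. The right dowel stands free beneath it at about (150,190) in the side crop, and the plate is in place.

```bash
python3 -c "
from station import manip
print(manip.close_job())"
```

```text
the job is handed in; nothing more can be done
None
```

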